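Run out the probe board to the pointer and hold it

TASK

The metal board on the low stand is held back by a dark link hung over two short posts: lift the link up off both posts and lay it gently on the worktop, clear of the stand. Then take the board by the grip block at its rear and slide it out, flat along the stand, until its front end is level with the tip of the pointer beside it. So far out it would tip off, so finish while still holding it there, flat and still, for a colleague to clamp a probe to its front end, and leave the other things alone.

Things in the scene. Friction and masses are not known exactly. Their poses are not given: they have to be found in the camera images.
- stand: Low fixed stand, deck 110 x 160 mm, 50 mm high. Origin: centre of its underside. +y: the way the board slides out; the deck's front edge is at y = +80 mm. Guide fences 6 mm high leave the board 2.5 mm play each side. A lug on its -x (robot's) side, top 62 mm above the worktop, carries an upright post, 10 mm diameter, 20 mm high, at x = -60, y = -30 mm. Turned up to 0.3 rad.
- board: Loose metal board, 70 x 260 x 12 mm, 0.35 to 0.6 kg, flat on the deck. Origin: centre of its underside; +y to its front end, as the stand's. At first it overhangs the deck's front edge by 40 mm. Balances near its middle; slides with 2 to 12 N. On top, at x = 0, y = -20 mm, a post 10 mm in diameter, 20 mm high; at the front a steel V seat, up to 28 mm above the underside.
- board_grip (a point): Centre of the grip block on the board's rear end, 105 mm behind the board's middle. The block is 40 mm along x, 24 mm along y (the sliding direction) and 34 mm high, its top 17 mm above this point and the board's top face 17 mm below it. Axes as the board's.
- board_end (a point): Middle of the top edge of the board's front (+y) end. Axes as the board's.
- link: Loose dark steel link, 0.12 kg: a bar 92 x 30 x 8 mm with two 15 mm eyes 60 mm apart along x, hung level over the stand's and the board's post so that the board cannot slide. The posts end 20 mm above its underside. A grip fin, 24 mm along x, 12 mm thick along y, stands between the eyes to 46 mm above the underside. Origin: centre of its underside.
- link_mid (a point): Centre of the link, half-way up: 23 mm above its underside and 23 mm below the top of the fin, on the fin's axis. Axes as the link's.
- pointer: Fixed pointer on a round foot of 56 mm diameter, 72 mm tall, standing on the far (+x) side of the board's path. Origin: centre of its underside; axes parallel to the stand's.
- pointer_tip (a point): Tip of the pointer's blade, 62 mm above the worktop (level with the board's top face), 8 mm clear of the board's side. Axes parallel to the stand's: the board's front end is at the mark when its y in this frame is 0. It then overhangs the deck's front edge by 155 to 185 mm, more than half the board.
- vial: Bystander: standing plastic vial, 29 x 75 mm, on the left. Origin: centre of its underside.
- dish: Bystander: small round dish, 59 x 14 mm, on the left. Origin: centre of its underside.
- timer: Bystander: flat square timer, 76 x 76 x 18 mm, on the left. Origin: centre of its underside.
Not all that is in view belongs to the job. Leave any green look-alike of the link alone.

How it is judged:
By the outcome, as a careful person would: the job done as asked, in the order asked, and still so for the second after the job is handed in, while the arm keeps its last pose, push and grip.
It also fails if it takes over 48 s, if anything falls off the work surface, if the arm or the gripper's body presses on something with over 40 N, if the wrist force passes 120 N, or if a joint passes its speed limit or range.

ROBOT

A 7-joint arm with a two-finger parallel gripper is mounted at the origin on a cart in front of the work surface, level with it; the furniture and walls round the work are solid. World frame = base frame: x ahead of the robot, y to its left, z up, the work surface at z = 0. Lengths are in m, angles in rad, forces in N, time in s.
With the tool pointing down it reaches from about 0.4 to 0.85 m from the base axis. Payload 4.5 kg.
Tool frame: the origin (TCP) lies at the centre of the arm's flange, where the gripper is bolted on; the fingertips stand nose_length ahead of it and the grasp point (between the pads) lies 147 mm ahead of it (nose_length is the distance from the TCP to the fingertips, in m); z points along the fingers, y is the line along which they close (so a half turn about z gives the same grasp; the last joint's range is limited). The gripper opens to 88 mm and grips with 3 to 60 N. Pads are 18 mm wide; open, the fingers measure 123 mm over their backs; the gripper's body (75 mm by 187 mm) begins 45 mm behind the grasp point.
Start: joints at [-1.144, 0.689, -0.195, 1.565, 0.157, 0.902, -0.215], TCP at [0.239, 0.577, 0.405] pointing down, gripper open.
Joint ranges: [-3.01, 3.01], [-0.46, 2.08], [-1.47, 1.51], [0.13, 2.56], [-1, 4.14], [0.04, 2.09], [-2.66, 2.66]. Speed limits (rad/s): [2.57, 2.57, 3.14, 3.14, 3.14, 3.14, 3.14].

INTERFACE

Orientations are given as a unit quaternion [x, y, z, w].
In Python, from plant import * gives the robot as it stands.
- The arm moves only by the tool play_rows, never from a script. Its argument "rows" is a list that holds one entry, the list of rows, each a list of 6 numbers: the shift along the tool's x, y, z normalised to -1 to 1, where 1 is 0.5 m, then the turn, a rotation vector about the tool's x, y, z normalised to -1 to 1, where 1 is 0.5 rad. A call has 1 to 20 rows; each row is the pose to reach, as a shift and turn from the pose commanded when the call began, along the tool's axes at that moment; what a row does not reach only later rows make up. A row lasts 1/12 s, in which the tool goes at most 41.7 mm and 7.16 degrees, less where a joint would pass 70% of its speed; a pose out of reach is approached as far as the arm can. A call with a number of a shift or a turn outside -1 to 1 is refused whole. A call with a gripper value outside its range is refused whole. "claw" is the closure, from 0 (fully open) to 1 (shut), set as the call begins (left out, the last holds). The fingers move at their own pace and stop on an object; "squeeze" is the grip in N (left out, the last holds). Time passes only in rows, so rows that repeat a pose let the fingers close. It gives the time, the measured TCP pose, the force, the opening and the grip force at its end, in the units of the state.
- get_state(): the state, without advancing time (a new reading comes with each control period).
- snapshot(name): name is "side" or "top" or "wrist"; returns a dict with "pixels" (480x640x3 uint8, blue, green, red), "camera_matrix" (3x3 intrinsics, pixels), "world_to_cam" (4x4, takes a point from world to camera coordinates); the wrist camera has in their place "mount" (4x4, takes a point from camera to tool coordinates, whose origin is the TCP and whose axes are the flange's). Camera axes: x right, y down, z forward; pixel columns grow to the right and rows downward; lengths in m; the calibration is good to about 2 mm. A picture is of the moment at which its call begins: read the wrist's pose just before it. There is no depth.
- finish_job(): hands the job in; it is judged then, once.
The state is a dict: "clock": time; "q": joint angles; "qd": joint speeds; "joint_torque": joint torques, N m; "tool_pos": TCP position; "eef_rot": TCP orientation; "contact_force": force on the tool from outside, world axes, zero at the start; "moment": the same for the moment, N m; "opening": opening from 0.0 (shut) to 1.0 (fully open); "finger_force": force on a finger pad.
Only numpy, scipy, OpenCV 4.12 (cv2) and the standard library are available. Lean on these libraries where they do the work, as an engineer would, in place of code of your own. Each camera call takes 0.05 s, during which the arm holds its last target. There are 200 camera calls.

## Working session

There is one attempt and no reset: what is moved stays moved. The work goes in short steps, Python scripts to look and compute and a tool call to move; the robot and the scene stay as the last step left them, time stands still between calls to the robot, and variables do not carry over. Pictures are saved under pics/ and viewed, at most 10 in all, crops included, and the job is handed in when it is done.

Besides the shell and the picture viewer there is one more tool, called by a JSON object that holds its "op" and its "data", one argument or row to a line. play_rows: Moves the arm, as the interface text tells. Its arguments: {"type":"object","properties":{"rows":{"type":"array"},"claw":{"type":"number"},"squeeze":{"type":"number"}},"required":["rows"]}

```bash
ls; mkdir -p pics; python3 - <<'E'
from plant import *
import cv2
s=get_state();print(s)
for n in("side","top"):
    d=snapshot(n);cv2.imwrite(f"pics/{n}0.png",d["pixels"]);print(n,d["camera_matrix"],d["world_to_cam"])
E
```

```text
pics
{'clock': 0.0, 'q': array([-1.14419649,  0.69001982, -0.19448564,  1.56633904,  0.15731061,
        0.90250348, -0.21510056]), 'qd': array([-0.00022708,  0.00018471, -0.00154274,  0.00027095, -0.00051252,
        0.00082616,  0.00029408]), 'joint_torque': array([-8.06214052e-05, -5.27564549e+01, -1.26708113e+00, -1.53428364e+01,
       -5.26760670e-02,  6.55277327e-03,  1.63399814e-04]), 'tool_pos': array([0.23914933, 0.57708363, 0.403888  ]), 'eef_rot': array([ 1.95106326e-01,  9.80781647e-01, -9.33467153e-04, -1.04506230e-04]), 'contact_force': array([-0.63986808, -0.01345286,  0.21142618]), 'moment': array([-0.00273659,  0.00368282, -0.01396551]), 'finger_force': 0.0, 'opening': 0.9984404010157476}
side [[460.04853701   0.         317.43075576]
 [  0.         460.04853701 246.93060076]
 [  0.           0.           1.        ]] [[ 0.8496494  -0.52733841 -0.00317718 -0.32230699]
 [-0.26056852 -0.41457564 -0.87191232  0.33179691]
 [ 0.45847567  0.74164765 -0.48965173  0.43715935]
 [ 0.          0.          0.          1.        ]]
top [[607.31021023   0.         316.28858314]
 [  0.         607.31021023 227.95298966]
 [  0.           0.           1.        ]] [[-0.01717493 -0.99984382  0.00416647  0.28913981]
 [-0.99541836  0.0167066  -0.09414444  0.56654528]
 [ 0.09406013 -0.0057643  -0.99554983  1.46701713]
 [ 0.          0.          0.          1.        ]]
```

View pics/top0.png

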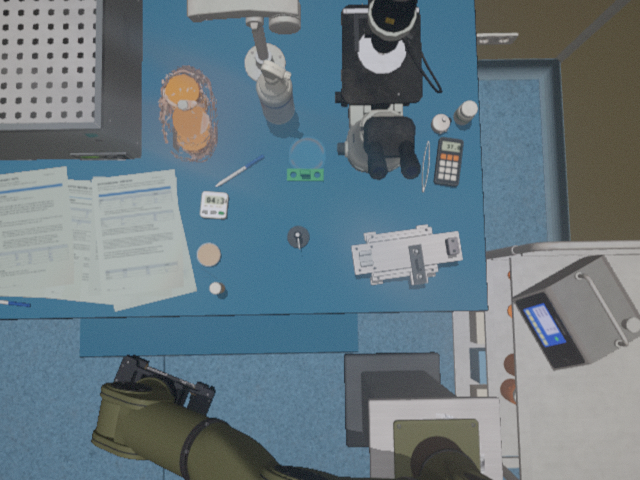

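View pics/side0.png

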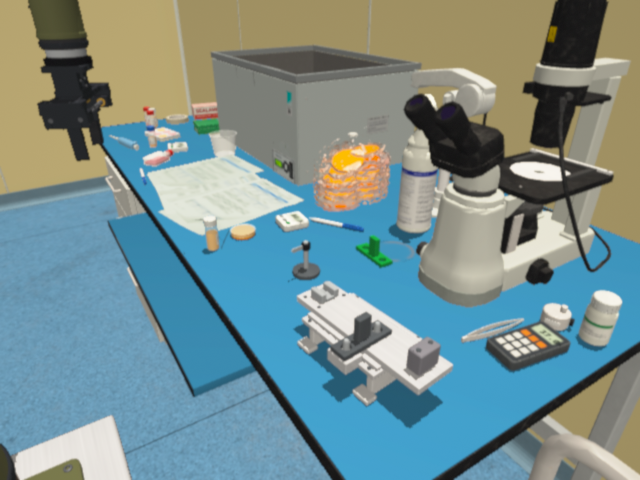

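The top view shows the board with its front on the left at about (357,258) and its grip block at (452,246). The dark link is at (417,264), the pointer at (298,238), and the green look-alike at (305,174). The side view agrees: link fin near (362,327), grip block near (423,355). I'll zoom in to pick pixels.

```bash
python3 - <<'E'
import cv2
t=cv2.imread("pics/top0.png")[215:295,280:480];s=cv2.imread("pics/side0.png")[230:410,280:480]
cv2.imwrite("pics/tc.png",cv2.resize(t,None,fx=4,fy=4,interpolation=2))
cv2.imwrite("pics/sc.png",cv2.resize(s,None,fx=3.3,fy=3.3,interpolation=2))
E
```

```text
(no output)
```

View pics/tc.png

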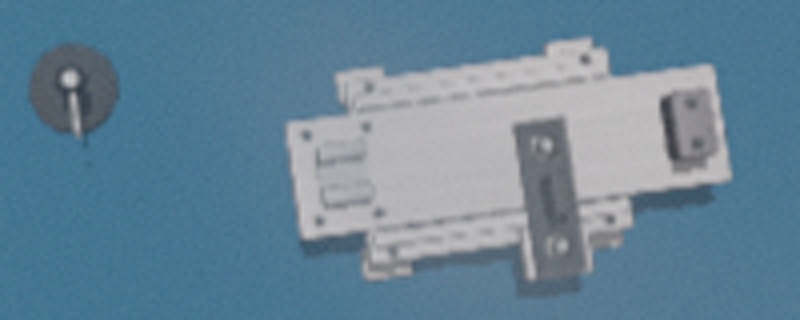

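View pics/sc.png

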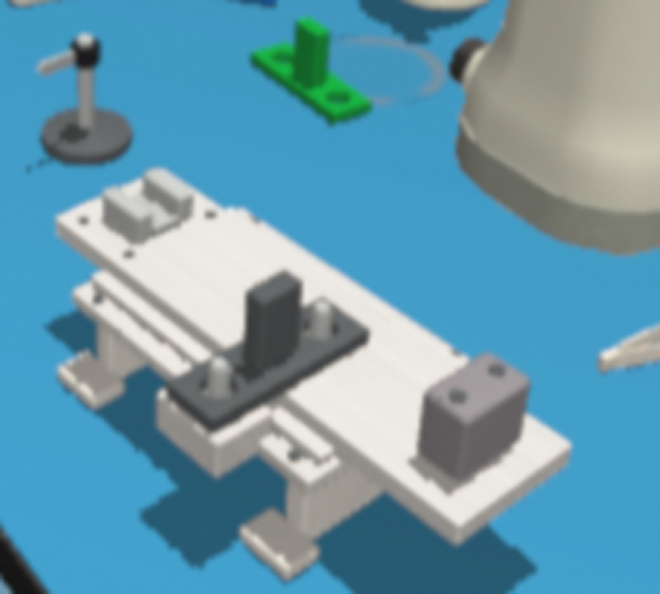

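```bash
cat > h.py <<'E'
from plant import *
import numpy as np, cv2
from scipy.spatial.transform import Rotation as R
def ray(d,uv,z,state=None):
    K=d["camera_matrix"]
    if "mount" in d:
        T=np.eye(4);T[:3,:3]=R.from_quat(state["eef_rot"]).as_matrix();T[:3,3]=state["tool_pos"];C=T@d["mount"]
    else: C=np.linalg.inv(d["world_to_cam"])
    v=C[:3,:3]@np.linalg.solve(K,[uv[0],uv[1],1.]);o=C[:3,3]
    return o+v*(z-o[2])/v[2]
def go(pos,yaw):
    """row (tool axes, normalised) to TCP pos, pointing down with the closing line (tool y) at world angle yaw"""
    s=get_state();A=R.from_quat(s["eef_rot"])
    best=None
    for k in(0,np.pi):
        a=yaw+k;y=np.array([np.cos(a),np.sin(a),0]);z=np.array([0,0,-1.]);x=np.cross(y,z)
        B=R.from_matrix(np.c_[x,y,z]);r=(A.inv()*B).as_rotvec()
        if best is None or np.linalg.norm(r)<np.linalg.norm(best):best=r
    return np.r_[A.inv().apply(np.array(pos)-s["tool_pos"])/.5,best/.5].round(4)
E
python3 - <<'E'
from h import *
d=snapshot("top");e=snapshot("side")
f=lambda p,z:ray(d,(p[0]/4+280-.375,p[1]/4+215-.375),z)
g=lambda p,z:ray(e,(p[0]/3.3+280,p[1]/3.3+230),z)
P={k:f(p,.062) for k,p in dict(rt=(715,66),rb=(730,180),ft=(288,123),fb=(303,238),tip=(78,135)).items()}
for k in P:print(k,P[k].round(4))
v=(P['ft']+P['fb']-P['rt']-P['rb'])/2;print("len",np.linalg.norm(v),"yaw",np.arctan2(-v[0],v[1]))
w=(P['rt']+P['ft']-P['rb']-P['fb'])/2;print(np.linalg.norm(w),np.arctan2(w[1],w[0]))
print("front",(P['ft']+P['fb'])/2)
a,b=f((541,146),.082),f((557,246),.082);print("posts",a,b,(a+b)/2,np.arctan2((a-b)[1],(a-b)[0]),np.linalg.norm(a-b))
print("grip",np.mean([f(p,.096) for p in((672,92),(706,88),(714,155),(680,160))],0))
print("side: finTop",g((274,285),.108),"posts",g((322,303),.082),g((219,363),.082),"grip",g((475,380),.096),"tip",g((42,70),.062),"fl",g((57,220),.062))
print("mount",snapshot("wrist")["mount"]); s=get_state(); print(R.from_quat(s["eef_rot"]).as_matrix().round(3)); import plant;print(getattr(plant,'nose_length',None))
E
```

```text
rt [ 0.5546 -0.0612  0.062 ]
rb [ 0.4861 -0.0675  0.062 ]
ft [0.5247 0.1958 0.062 ]
fb [0.4559 0.1885 0.062 ]
tip [0.5196 0.3216 0.062 ]
len 0.2582592057002373 yaw 0.11664591177519983
0.06896777437132694 0.09926416439217192
front [0.49030728 0.19215332 0.062     ]
posts [0.50728516 0.04818266 0.082     ] [0.44834399 0.04068584 0.082     ] [0.47781457 0.04443425 0.082     ] 0.12651228359172778 0.05941601873289483
grip [ 0.51807273 -0.03881527  0.096     ]
side: finTop [0.47922147 0.04103088 0.108     ] posts [0.51046691 0.04589153 0.082     ] [0.44958236 0.0374375  0.082     ] grip [ 0.51996632 -0.03768177  0.096     ] tip [0.5230692  0.32131018 0.062     ] fl [0.45636607 0.18640321 0.062     ]
mount [[ 6.08473049e-04 -9.48226176e-01 -3.17595260e-01  8.27056203e-02]
 [ 9.99999780e-01  4.92545096e-04  4.45311313e-04  2.78632702e-04]
 [-2.65825855e-04 -3.17595461e-01  9.48226266e-01  1.87478010e-02]
 [ 0.00000000e+00  0.00000000e+00  0.00000000e+00  1.00000000e+00]]
[[-0.924  0.383 -0.   ]
 [ 0.383  0.924 -0.001]
 [-0.    -0.001 -1.   ]]
0.166
```

```bash
python3 - <<'E'
from h import *
print(go((.478,.043,.36),.117+np.pi/2).tolist())
E
```

```text
[-0.8502, -0.8043, 0.0894, -0.0015, -0.0003, -1.0196]
```

{"op": "play_rows", "data": {
  "rows": [
    [[-0.85, -0.804, 0.0, 0, 0, -0.99], [-0.85, -0.804, 0.0, 0, 0, -0.99], [-0.85, -0.804, 0.0, 0, 0, -0.99], [-0.85, -0.804, 0.0, 0, 0, -0.99], [-0.85, -0.804, 0.0, 0, 0, -0.99], [-0.85, -0.804, 0.0, 0, 0, -0.99], [-0.85, -0.804, 0.0, 0, 0, -0.99], [-0.85, -0.804, 0.0, 0, 0, -0.99], [-0.85, -0.804, 0.0, 0, 0, -0.99], [-0.85, -0.804, 0.0, 0, 0, -0.99], [-0.85, -0.804, 0.09, 0, 0, -0.99], [-0.85, -0.804, 0.09, 0, 0, -0.99], [-0.85, -0.804, 0.09, 0, 0, -0.99], [-0.85, -0.804, 0.09, 0, 0, -0.99], [-0.85, -0.804, 0.09, 0, 0, -0.99], [-0.85, -0.804, 0.09, 0, 0, -0.99], [-0.85, -0.804, 0.09, 0, 0, -0.99], [-0.85, -0.804, 0.09, 0, 0, -0.99]]
  ],
  "claw": 0
}}

```text
clock: 1.75
tool_pos: [0.4776, 0.0453, 0.3601]
eef_rot: [-0.053, 0.999, 0.001, 0.0]
contact_force: [-0.2, 0.4, 0.3]
opening: 1.003
finger_force: 0.0
```

```bash
python3 - <<'E'
from h import *
s=get_state();d=snapshot("wrist");cv2.imwrite("pics/w1.png",d["pixels"])
print(s["tool_pos"],R.from_quat(s["eef_rot"]).as_matrix().round(3),s["clock"],s["contact_force"]); np.save("w1.npy",np.r_[s["tool_pos"],s["eef_rot"]])
E
```

```text
[0.47758168 0.04534577 0.36014825] [[-0.994 -0.105  0.   ]
 [-0.105  0.994  0.002]
 [-0.001  0.002 -1.   ]] 1.75 [-0.17402357  0.37980031  0.33206713]
```

View pics/w1.png

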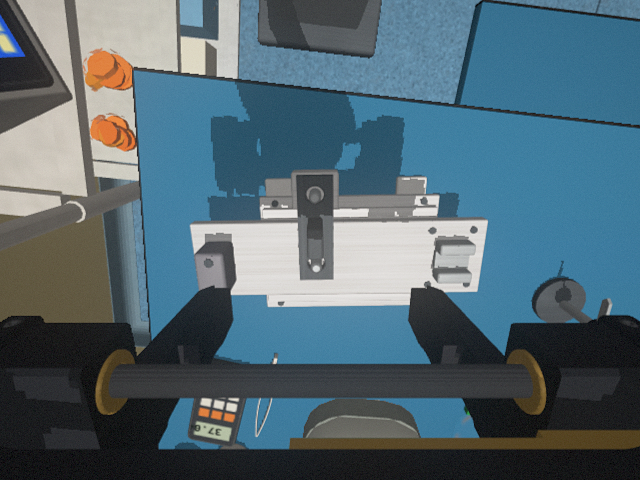

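The wrist view shows the link's near post tip at (315,190) and far post tip at (316,267). The board's near edge runs from (191,224) to (487,220). The grip block is at about (212,262) and the pointer blade's tip near (562,265).

```bash
python3 - <<'E'
from h import *
w=np.load("w1.npy");s=dict(tool_pos=w[:3],eef_rot=w[3:]);d=snapshot("wrist");im=cv2.imread("pics/w1.png")
f=lambda p,z:ray(d,p,z,s).round(4)
a,b=f((316,267),.082),f((315,190),.082);print("posts",a,b,(a+b)/2,np.arctan2(a[1]-b[1],a[0]-b[0]))
print("plate corners mean",np.mean([f(p,.070) for p in((291,171),(339,171),(300,279),(333,279))],0))
l,r=f((191,224),.062),f((487,220),.062);print("edge",l,r,np.linalg.norm(l-r),np.arctan2(-(r-l)[0],(r-l)[1]))
l,r=f((197,296),.062),f((477,292),.062);print("far",l,r,np.linalg.norm(l-r),np.arctan2(-(r-l)[0],(r-l)[1]))
cv2.imwrite("pics/w1c.png",cv2.resize(im[165:325,180:380],None,fx=4,fy=3.75,interpolation=2)[:600])
E
```

```text
posts [0.5071 0.0456 0.082 ] [0.442  0.0381 0.082 ] [0.47455 0.04185 0.082  ] 0.11470168850421743
plate corners mean [0.47635  0.042125 0.07    ]
edge [ 0.4866 -0.0663  0.062 ] [0.456  0.1897 0.062 ] 0.25782234193335535 0.11896680460571872
far [ 0.5568 -0.0619  0.062 ] [0.5252 0.1989 0.062 ] 0.26270744184358386 0.12057786425620644
```

View pics/w1c.png

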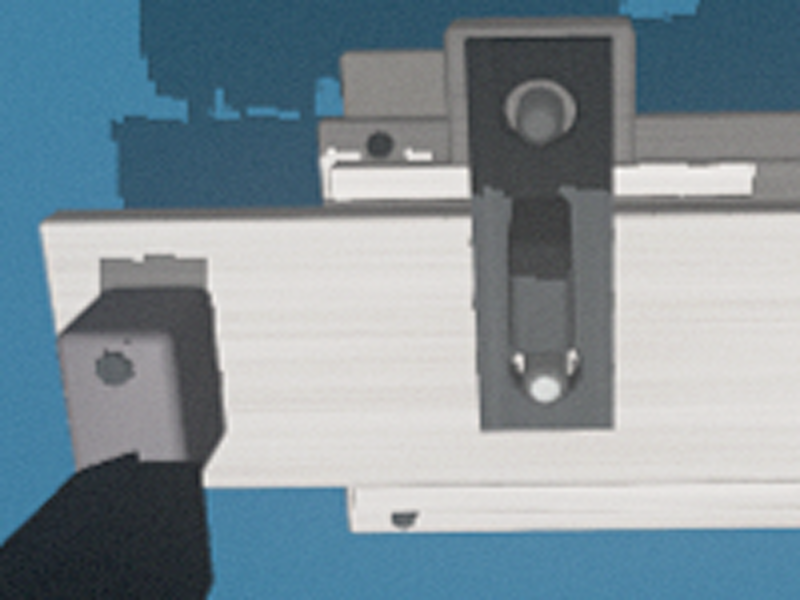

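```bash
python3 - <<'E'
from h import *
w=np.load("w1.npy");s=dict(tool_pos=w[:3],eef_rot=w[3:]);d=snapshot("wrist")
f=lambda p,z:ray(d,p,z,s).round(4)
q=lambda u,v:(180+u/4-.4,165+v/3.75-.4)
print(np.mean([f(q(*p),.070) for p in((467,38),(612,38),(481,430),(614,430))],0))
print("fin top near edge",f(q(542,278),.108),"block top near edge ends",f(q(60,335),.096),f(q(170,335),.096))
print(go((.478,.042,.241),.118+np.pi/2).tolist())
E
```

```text
[0.477975 0.042075 0.07    ]
fin top near edge [0.4734 0.0417 0.108 ] block top near edge ends [ 0.5    -0.0513  0.096 ] [ 0.4977 -0.0298  0.096 ]
[0.0001, -0.0067, 0.2385, 0.0016, 0.0017, -0.0244]
```

{"op": "play_rows", "data": {
  "rows": [
    [[0, -0.0067, 0.06, 0.0016, 0.0017, -0.024], [0, -0.0067, 0.12, 0.0016, 0.0017, -0.024], [0, -0.0067, 0.17, 0.0016, 0.0017, -0.024], [0, -0.0067, 0.2, 0.0016, 0.0017, -0.024], [0, -0.0067, 0.22, 0.0016, 0.0017, -0.024], [0, -0.0067, 0.235, 0.0016, 0.0017, -0.024], [0, -0.0067, 0.238, 0.0016, 0.0017, -0.024], [0, -0.0067, 0.238, 0.0016, 0.0017, -0.024], [0, -0.0067, 0.238, 0.0016, 0.0017, -0.024]]
  ]
}}

```text
clock: 2.65
tool_pos: [0.4785, 0.0404, 0.2413]
eef_rot: [-0.057, 0.998, -0.0, 0.0]
contact_force: [0.5, -0.3, -0.6]
opening: 1.0
finger_force: 0.0
```

{"op": "play_rows", "data": {
  "rows": [
    [[0, 0, 0, 0, 0, 0], [0, 0, 0, 0, 0, 0], [0, 0, 0, 0, 0, 0], [0, 0, 0, 0, 0, 0], [0, 0, 0, 0, 0, 0], [0, 0, 0, 0, 0, 0], [0, 0, 0, 0, 0, 0], [0, 0, 0, 0, 0, 0], [0, 0, 0, 0, 0, 0], [0, 0, 0, 0, 0, 0], [0, 0, 0, 0, 0, 0], [0, 0, 0, 0, 0, 0]]
  ],
  "claw": 1,
  "squeeze": 15
}}

```text
clock: 3.65
tool_pos: [0.4783, 0.0401, 0.2407]
eef_rot: [-0.057, 0.998, -0.0, -0.0]
contact_force: [0.1, 0.7, -0.4]
opening: 0.135
finger_force: 15.0
```

{"op": "play_rows", "data": {
  "rows": [
    [[0, 0, -0.01, 0, 0, 0], [0, 0, -0.02, 0, 0, 0], [0, 0, -0.03, 0, 0, 0], [0, 0, -0.04, 0, 0, 0], [0, 0, -0.05, 0, 0, 0], [0, 0, -0.06, 0, 0, 0], [0, 0, -0.075, 0, 0, 0], [0, 0, -0.095, 0, 0, 0], [0, 0, -0.12, 0, 0, 0], [0, 0, -0.14, 0, 0, 0], [0, 0, -0.15, 0, 0, 0], [0, 0, -0.15, 0, 0, 0], [0, 0, -0.15, 0, 0, 0]]
  ]
}}

```text
clock: 4.73
tool_pos: [0.4783, 0.04, 0.3159]
eef_rot: [-0.057, 0.998, -0.0, -0.0]
contact_force: [0.4, 0.3, -1.3]
opening: 0.136
finger_force: 15.0
```

```bash
python3 - <<'E'
from h import *
print(go((.45,.385,.315),.118+np.pi/2).tolist())
d=snapshot("top");cv2.imwrite("pics/t2.png",cv2.resize(d["pixels"][200:320,180:500],None,fx=2.5,fy=2.5))
f=lambda p,z:ray(d,p,z).round(3)
print("vial top",f((215,287),.075),"dish",f((208,254),.014),"edge",f((260,314),0),f((487,270),0),"foot",f((298,237),.004))
E
```

```text
[-0.0222, 0.692, 0.0012, -0.0015, -0.0009, -0.0079]
vial top [0.431 0.521 0.075] dish [0.512 0.548 0.014] edge [0.363 0.422 0.   ] [ 0.462 -0.144  0.   ] foot [0.552 0.325 0.004]
```

View pics/t2.png

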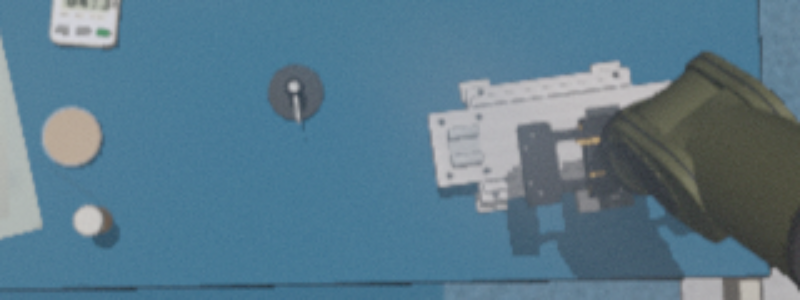

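The top view shows the link lifted clear of both posts, and the board hasn't moved. The spot near (0.45, 0.385) is free.

{"op": "play_rows", "data": {
  "rows": [
    [[0, 0.02, 0, 0, 0, 0], [0, 0.06, 0, 0, 0, 0], [0, 0.12, 0, 0, 0, 0], [-0.005, 0.18, 0, 0, 0, 0], [-0.005, 0.25, 0, 0, 0, 0], [-0.01, 0.32, 0, 0, 0, 0], [-0.01, 0.39, 0, 0, 0, 0], [-0.015, 0.46, 0, 0, 0, 0], [-0.02, 0.53, 0, 0, 0, 0], [-0.022, 0.59, 0, 0, 0, 0], [-0.022, 0.64, 0, 0, 0, 0], [-0.022, 0.67, 0, 0, 0, 0], [-0.022, 0.69, 0, 0, 0, 0], [-0.022, 0.692, 0.02, 0, 0, 0], [-0.022, 0.692, 0.06, 0, 0, 0], [-0.022, 0.692, 0.11, 0, 0, 0], [-0.022, 0.692, 0.16, 0, 0, 0], [-0.022, 0.692, 0.2, 0, 0, 0], [-0.022, 0.692, 0.22, 0, 0, 0], [-0.022, 0.692, 0.23, 0, 0, 0]]
  ]
}}

```text
clock: 6.45
tool_pos: [0.4498, 0.3829, 0.1984]
eef_rot: [-0.056, 0.998, -0.002, -0.002]
contact_force: [-0.4, 0.1, -1.1]
opening: 0.136
finger_force: 15.0
```

{"op": "play_rows", "data": {
  "rows": [
    [[0, 0, 0.01, 0, 0, 0], [0, 0, 0.02, 0, 0, 0], [0, 0, 0.026, 0, 0, 0], [0, 0, 0.03, 0, 0, 0], [0, 0, 0.034, 0, 0, 0], [0, 0, 0.036, 0, 0, 0], [0, 0, 0.036, 0, 0, 0], [0, 0, 0.036, 0, 0, 0]]
  ]
}}

```text
clock: 7.12
tool_pos: [0.4498, 0.3851, 0.1827]
eef_rot: [-0.057, 0.998, -0.0, -0.0]
contact_force: [0.1, -0.1, -1.2]
opening: 0.135
finger_force: 15.0
```

{"op": "play_rows", "data": {
  "rows": [
    [[0, 0, 0.002, 0, 0, 0], [0, 0, 0.004, 0, 0, 0], [0, 0, 0.006, 0, 0, 0], [0, 0, 0.007, 0, 0, 0], [0, 0, 0.008, 0, 0, 0], [0, 0, 0.008, 0, 0, 0], [0, 0, 0.008, 0, 0, 0]]
  ]
}}

```text
clock: 7.7
tool_pos: [0.4497, 0.385, 0.1787]
eef_rot: [-0.057, 0.998, -0.0, -0.0]
contact_force: [-1.2, -1.8, 3.9]
opening: 0.131
finger_force: 15.0
```

{"op": "play_rows", "data": {
  "rows": [
    [[0, 0, 0, 0, 0, 0], [0, 0, 0, 0, 0, 0], [0, 0, 0, 0, 0, 0], [0, 0, 0, 0, 0, 0], [0, 0, 0, 0, 0, 0], [0, 0, 0, 0, 0, 0]]
  ],
  "claw": 0.5
}}

```text
clock: 8.2
tool_pos: [0.4498, 0.385, 0.1784]
eef_rot: [-0.057, 0.998, -0.0, -0.0]
contact_force: [-0.2, 0.4, 0.4]
opening: 0.498
finger_force: 0.0
```

{"op": "play_rows", "data": {
  "rows": [
    [[0, 0, -0.02, 0, 0, 0], [0, 0, -0.06, 0, 0, 0], [0, 0, -0.12, 0, 0, 0], [0, 0, -0.18, 0, 0, 0], [0, 0, -0.24, 0, 0, 0], [0, 0, -0.28, 0, 0, 0], [0, 0, -0.3, 0, 0, 0], [0, 0, -0.3, 0, 0, 0]]
  ]
}}

```text
clock: 8.87
tool_pos: [0.4504, 0.3856, 0.3311]
eef_rot: [-0.057, 0.998, 0.001, 0.001]
contact_force: [0.1, 1.4, 0.6]
opening: 0.5
finger_force: 0.0
```

```bash
python3 - <<'E'
from h import *
print(go((.5185,-.038,.30),.118+np.pi/2).tolist())
E
```

```text
[-0.0389, -0.8573, 0.0605, 0.0046, 0.0061, -0.0081]
```

{"op": "play_rows", "data": {
  "rows": [
    [[0, -0.03, 0, 0, 0, 0], [0, -0.09, 0, 0, 0, 0], [-0.005, -0.16, 0, 0, 0, 0], [-0.01, -0.24, 0, 0, 0, 0], [-0.015, -0.32, 0, 0, 0, 0], [-0.02, -0.4, 0, 0, 0, 0], [-0.02, -0.48, 0, 0, 0, 0], [-0.025, -0.56, 0, 0, 0, 0], [-0.03, -0.64, 0, 0, 0, 0], [-0.035, -0.71, 0, 0, 0, 0], [-0.039, -0.77, 0, 0, 0, 0], [-0.039, -0.82, 0, 0, 0, -0.005], [-0.039, -0.85, 0.03, 0.002, 0.003, -0.005], [-0.039, -0.857, 0.05, 0.002, 0.003, -0.005], [-0.039, -0.857, 0.06, 0.002, 0.003, -0.005], [-0.039, -0.857, 0.06, 0.002, 0.003, -0.005], [-0.039, -0.857, 0.06, 0.002, 0.003, -0.005]]
  ],
  "claw": 0.25
}}

```text
clock: 10.28
tool_pos: [0.5178, -0.0364, 0.2982]
eef_rot: [-0.06, 0.998, -0.0, -0.002]
contact_force: [-0.1, 0.2, -0.6]
opening: 0.748
finger_force: 0.0
```

```bash
python3 - <<'E'
from h import *
s=get_state();d=snapshot("wrist");cv2.imwrite("pics/w3.png",d["pixels"]);print(s["tool_pos"]);np.save("w3.npy",np.r_[s["tool_pos"],s["eef_rot"]])
print(go((.5185,-.038,.233),.118+np.pi/2).tolist())
E
```

```text
[ 0.51782355 -0.03644975  0.29820485]
[-0.0008, -0.0031, 0.1314, -0.001, -0.005, 0.0036]
```

View pics/w3.png

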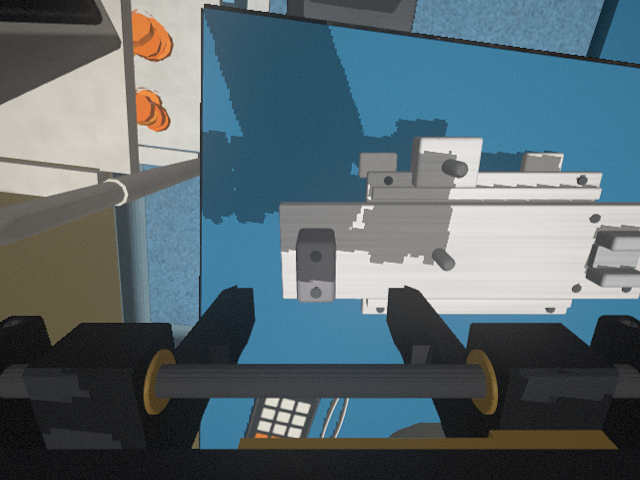

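The wrist view shows both posts bare and the board still seated. The grip block's top at columns 297–335 is centred between the open fingers.

{"op": "play_rows", "data": {
  "rows": [
    [[0, -0.003, 0.03, -0.001, -0.005, 0.003], [0, -0.003, 0.06, -0.001, -0.005, 0.003], [0, -0.003, 0.09, -0.001, -0.005, 0.003], [0, -0.003, 0.11, -0.001, -0.005, 0.003], [0, -0.003, 0.125, -0.001, -0.005, 0.003], [0, -0.003, 0.13, -0.001, -0.005, 0.003], [0, -0.003, 0.13, -0.001, -0.005, 0.003], [0, -0.003, 0.13, -0.001, -0.005, 0.003]]
  ]
}}

```text
clock: 11.0
tool_pos: [0.5183, -0.0398, 0.2342]
eef_rot: [-0.058, 0.998, -0.001, 0.0]
contact_force: [-0.5, 0.0, 0.4]
opening: 0.751
finger_force: 0.0
```

{"op": "play_rows", "data": {
  "rows": [
    [[0, 0, 0, 0, 0, 0], [0, 0, 0, 0, 0, 0], [0, 0, 0, 0, 0, 0], [0, 0, 0, 0, 0, 0], [0, 0, 0, 0, 0, 0], [0, 0, 0, 0, 0, 0], [0, 0, 0, 0, 0, 0], [0, 0, 0, 0, 0, 0]]
  ],
  "claw": 1,
  "squeeze": 45
}}

```text
clock: 11.67
tool_pos: [0.5181, -0.0399, 0.2338]
eef_rot: [-0.058, 0.998, -0.001, 0.0]
contact_force: [-0.7, -0.3, 1.4]
opening: 0.266
finger_force: 45.0
```

```bash
python3 - <<'E'
from h import *
s=get_state();print(s["tool_pos"],s["eef_rot"],s["contact_force"],s["moment"],s["opening"])
Rm=R.from_quat(s["eef_rot"]).as_matrix();print(Rm.round(4),np.arctan2(-Rm[0,1],Rm[1,1]))
E
```

```text
[ 0.51811168 -0.03990005  0.23379277] [-5.77309101e-02  9.98332035e-01 -5.13415161e-04  1.59724417e-04] [-0.74346943 -0.30025724  1.44315413] [0.1703896  0.0919908  0.09306752] 0.26558523356263414
[[-9.933e-01 -1.153e-01  4.000e-04]
 [-1.153e-01  9.933e-01 -1.000e-03]
 [-3.000e-04 -1.000e-03 -1.000e+00]] 0.11552593403863717
```

{"op": "play_rows", "data": {
  "rows": [
    [[0, 0.003, 0, 0, 0, 0], [0, 0.01, 0, 0, 0, 0], [0, 0.02, 0, 0, 0, 0], [0, 0.032, 0, 0, 0, 0], [0, 0.046, 0, 0, 0, 0], [0, 0.06, 0, 0, 0, 0], [0, 0.075, 0, 0, 0, 0], [0, 0.09, 0, 0, 0, 0], [0, 0.105, 0, 0, 0, 0], [0, 0.12, 0, 0, 0, 0], [0, 0.135, 0, 0, 0, 0], [0, 0.15, 0, 0, 0, 0], [0, 0.165, 0, 0, 0, 0], [0, 0.18, 0, 0, 0, 0], [0, 0.19, 0, 0, 0, 0], [0, 0.197, 0, 0, 0, 0], [0, 0.2, 0, 0, 0, 0], [0, 0.2, 0, 0, 0, 0]]
  ]
}}

```text
clock: 13.17
tool_pos: [0.5064, 0.0602, 0.2338]
eef_rot: [-0.058, 0.998, -0.0, 0.0]
contact_force: [-1.1, -3.9, 5.2]
opening: 0.271
finger_force: 45.0
```

```bash
python3 - <<'E'
from h import *
s=get_state();print(s["tool_pos"],s["contact_force"],s["moment"],s["opening"])
t=snapshot("top")["pixels"];e=snapshot("side")["pixels"];w=snapshot("wrist")["pixels"]
for n,i in zip("tew",(t,e,w)):cv2.imwrite(f"pics/m_{n}.png",i)
A=cv2.resize(t[215:290,270:410],(800,428),interpolation=2)[:300]
a=cv2.resize(t[218:278,270:370],(400,240),interpolation=2);b=cv2.resize(e[225:325,260:360],(400,400),interpolation=2)
A=np.zeros((600,800,3),np.uint8);A[:360,:400]=cv2.resize(t[215:287,260:340],(400,360),interpolation=2);A[:360,400:]=cv2.resize(e[233:305,270:350],(400,360),interpolation=2)
A[360:,:320]=cv2.resize(w,(320,240));cv2.imwrite("pics/mid.png",A)
E
```

```text
[0.50644525 0.06023873 0.23377423] [-1.05985375 -3.85460521  5.17992283] [-0.61907549 -0.03376107  0.04022339] 0.27085881483503904
```

View pics/mid.png

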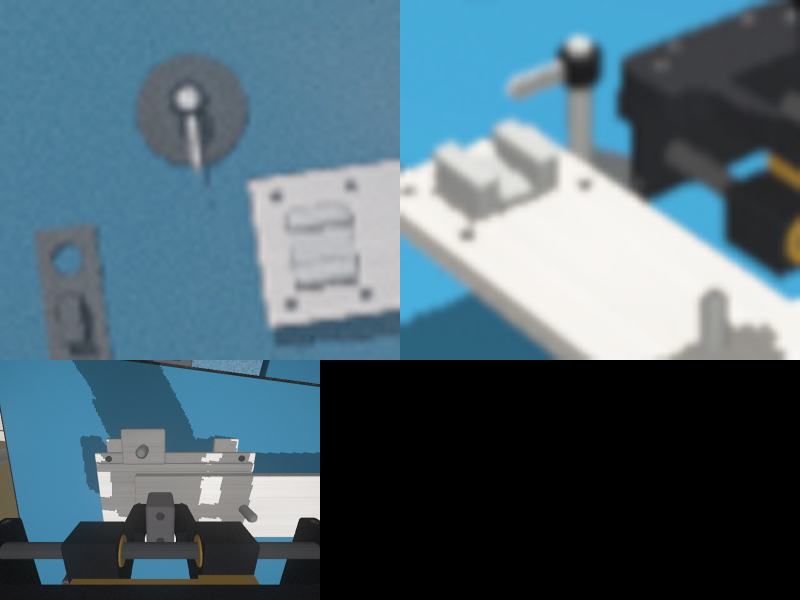

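The view shows the link lying flat on the worktop, clear of everything. The board is straight, with its front end at about column 310 in the top view. The pointer tip is at about (300,249), so 23 mm or so remains.

```bash
cat > m.py <<'E'
from h import *
def remain(d,lo,hi,verbose=True):
    """signed distance, along the sliding way, from front end to tip; columns lo..hi bracket the front edge"""
    g=cv2.cvtColor(d["pixels"],cv2.COLOR_BGR2GRAY).astype(float);r=d["pixels"][:,:,2].astype(float)
    E=[]
    for v in range(255,278):
        p=r[v,lo:hi];m=(p[:3].mean()+p[-3:].mean())/2;i=np.argmax(p>m)
        if i:E.append((lo+i-1+(m-p[i-1])/(p[i]-p[i-1]),v))
    P=np.array([ray(d,e,.062)[:2] for e in E]);k=np.polyfit(P[:,0],P[:,1],1);res=P[:,1]-np.polyval(k,P[:,0])
    ok=abs(res)<.003;k=np.polyfit(P[ok,0],P[ok,1],1)
    T=[]
    for v in range(244,250):
        w=np.clip(r[v,294:306]-np.percentile(r[v,288:308],40)-15,0,None);
        if w.max()>30:T.append((np.sum(w*np.arange(294,306))/w.sum(),v))
    T=np.array(T);Q=np.array([ray(d,e,.062)[:2] for e in T])
    yaw=np.arctan(k[0]);dist=(Q[:,1]-np.polyval(k,Q[:,0]))*np.cos(yaw)
    print("front yaw",yaw,"n",ok.sum(),"tip px",T.round(1).tolist(),"tipxy",Q.round(4).tolist(),"remaining mm per row",(dist*1e3).round(1))
E
python3 - <<'E'
from m import *
d=snapshot("top");remain(d,303,325)
r=d["pixels"][:,:,2];print(r[240:254,292:318])
e=snapshot("side");r=e["pixels"][:,:,2];print(r[245:258,368:386])
E
```

```text
front yaw 0.12364577486233656 n 23 tip px [[298.4, 244.0], [298.5, 245.0], [298.6, 246.0], [298.7, 247.0], [298.9, 248.0]] tipxy [[0.5301, 0.3231], [0.5277, 0.323], [0.5253, 0.3228], [0.5229, 0.3226], [0.5205, 0.3222]] remaining mm per row [22.7 22.9 23.  23.  22.9]
[[ 95  95  94  89  73 130 182 114  69  66  74  92  92  93  95  88  83  76
   81  82  82  85  85  76  82  85]
 [ 93  96  94  88  72 116 170 121  68  64  79  91  96  90  96  88  76  81
   85  81  83  82  86  84  81  82]
 [ 96  98  92  86  81 109 160 130  75  63  75  94  92  91  90  86  79  82
   76  80  81  81  82  81  84  80]
 [ 91  90  95  90  86 108 153 141  78  72  86  93  96  92  89  76  81  82
   82  77  83  85  82  78  77  81]
 [ 88  95  94  94  93 110 150 155  85  84  91  94  92  87  73  74  74  77
   77  78  80  83  84  89  81  84]
 [ 85  92  84  92  93 107 154 169  90  90  93  91  85  72  75  81  80  78
   79  83  79  82  83  81  79  85]
 [ 80  82  93  94  93 100 146 180  96  86  84  79  70  67  79  82  76  78
   80  82  80  85  84  81  83  82]
 [ 72  72  79  74  78  86 125 163  88  71  68  66  73  79  80  81  82 
[... 735 characters left out ...]
27 27 30 31 31]
 [38 38 37 38 36 34 34 34 33 33 33 33 34 33 33 34 35 34]
 [38 39 39 39 38 38 36 37 36 36 36 37 37 37 37 37 37 37]
 [38 38 38 38 39 39 38 38 37 37 37 38 38 38 37 37 37 38]
 [38 38 38 38 39 39 38 38 38 38 38 38 38 37 38 39 38 39]
 [37 37 38 38 38 39 38 39 39 40 40 40 39 39 39 40 40 42]
 [37 37 37 37 37 38 38 38 40 41 42 42 42 42 41 41 41 40]
 [37 37 37 37 37 38 38 38 40 42 43 44 43 43 41 41 40 40]
 [38 37 37 36 38 37 38 39 40 42 42 43 43 43 41 41 40 40]
 [37 37 37 38 37 37 37 39 39 42 42 43 42 43 40 40 41 40]
 [37 38 38 39 39 37 38 39 40 41 43 43 42 42 40 41 39 39]
 [37 38 39 41 40 38 38 38 39 41 43 43 43 41 40 40 39 39]
 [37 37 39 41 41 38 38 38 39 41 42 43 42 41 39 39 39 38]]
```

{"op": "play_rows", "data": {
  "rows": [
    [[0, 0.003, 0, 0, 0, 0], [0, 0.008, 0, 0, 0, 0], [0, 0.015, 0, 0, 0, 0], [0, 0.022, 0, 0, 0, 0], [0, 0.029, 0, 0, 0, 0], [0, 0.036, 0, 0, 0, 0], [0, 0.041, 0, 0, 0, 0], [0, 0.044, 0, 0, 0, 0], [0, 0.0458, 0, 0, 0, 0], [0, 0.0458, 0, 0, 0, 0], [0, 0.0458, 0, 0, 0, 0], [0, 0.0458, 0, 0, 0, 0]]
  ]
}}

```text
clock: 14.42
tool_pos: [0.5038, 0.0823, 0.2338]
eef_rot: [-0.057, 0.998, -0.001, 0.0]
contact_force: [0.2, -3.1, 5.7]
opening: 0.267
finger_force: 45.0
```

```bash
python3 - <<'E'
from m import *
d=snapshot("top");remain(d,290,315)
e=snapshot("side");w=snapshot("wrist")["pixels"];t=d["pixels"];e=e["pixels"]
s=get_state();print(s["tool_pos"],s["eef_rot"],s["contact_force"],s["moment"],s["opening"])
A=np.zeros((600,800,3),np.uint8);A[:300,:400]=cv2.resize(t[215:290,260:360],(400,300),interpolation=2);A[:300,400:]=cv2.resize(e[230:320,240:360],(400,300),interpolation=2)
A[300:,:400]=cv2.resize(w,(400,300));A[300:,400:]=cv2.resize(e[120:420,180:580],(400,300));cv2.imwrite("pics/end.png",A)
E
```

```text
front yaw 0.11229691074957725 n 23 tip px [[298.4, 244.0], [298.5, 245.0], [298.5, 246.0], [298.7, 247.0], [298.8, 248.0]] tipxy [[0.5301, 0.3231], [0.5277, 0.3229], [0.5253, 0.323], [0.5229, 0.3226], [0.5205, 0.3223]] remaining mm per row [1.2 1.2 1.6 1.5 1.5]
[0.50381341 0.08226797 0.23377658] [-5.74901950e-02  9.98345736e-01 -8.15196183e-04  6.65420398e-05] [-0.13156291 -4.20925436  6.07928775] [-0.79690618 -0.16909845 -0.00500695] 0.26955800829269166
```

View pics/end.png

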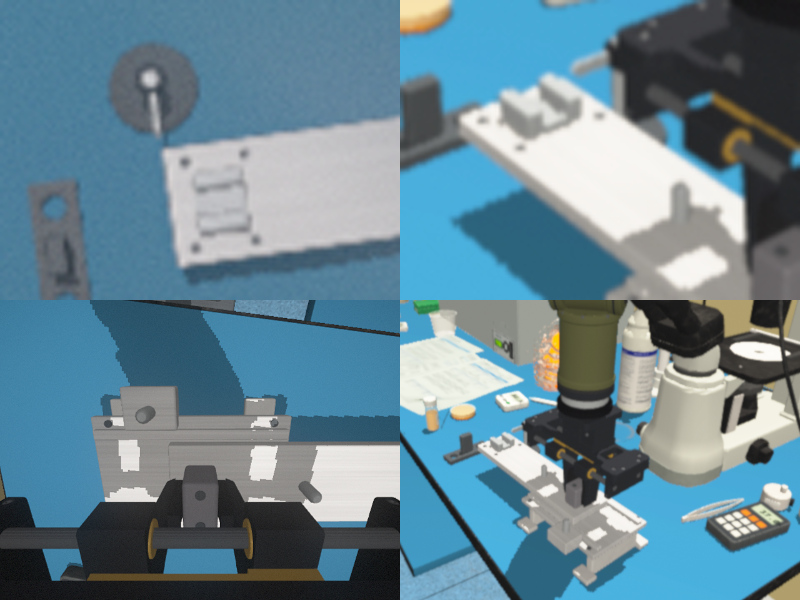

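The end view shows the board flat and held, its front end almost level with the pointer tip, and the link clear of the board's path. About 1.4 mm is left.

{"op": "play_rows", "data": {
  "rows": [
    [[0, 0.001, 0, 0, 0, 0], [0, 0.002, 0, 0, 0, 0], [0, 0.003, 0, 0, 0, 0], [0, 0.003, 0, 0, 0, 0], [0, 0.003, 0, 0, 0, 0], [0, 0.003, 0, 0, 0, 0], [0, 0.003, 0, 0, 0, 0], [0, 0.003, 0, 0, 0, 0]]
  ]
}}

```text
clock: 15.23
tool_pos: [0.5036, 0.0835, 0.2338]
eef_rot: [-0.057, 0.998, -0.001, 0.0]
contact_force: [0.6, -5.3, 6.0]
opening: 0.269
finger_force: 45.0
```

```bash
python3 - <<'E'
from m import *
remain(snapshot("top"),288,313);s=get_state();print(s["tool_pos"],s["contact_force"],abs(s["qd"]).max())
E
```

```text
front yaw 0.11920330334860056 n 23 tip px [[298.4, 244.0], [298.5, 245.0], [298.5, 246.0], [298.6, 247.0], [298.8, 248.0]] tipxy [[0.5301, 0.3231], [0.5277, 0.323], [0.5253, 0.3229], [0.5229, 0.3227], [0.5205, 0.3222]] remaining mm per row [-0.3 -0.1  0.1  0.1 -0. ]
[0.50368115 0.083429   0.23380968] [ 1.01146449 -4.63908291  6.51157935] 0.0020870845042345503
```

Level and still, so I'm handing it in.

```bash
python3 -c "
from plant import *
print(finish_job())"
```

```text
the job is handed in; nothing more can be done
None
```

The job is handed in: the link lies on the worktop clear of the stand, and the gripper is holding the board flat and still with its front end within about 0.3 mm of the pointer tip by the top camera (calibration good to about 2 mm).

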